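# Fit the double lid on the canister and lift off its outer lid

### The job

The double lid for the open stoneware canister is in the carton: swing both carton flaps right open, past upright, lift the nested lids out together by the inner lid's knob, and lower them onto the canister without dropping them, so that the inner lid sits fully home in the mouth. Then lift the outer lid alone about 12 cm straight up for me to wipe it, leaving the inner lid seated, and finish while still holding it there, roughly level. Leave the canister and the other things on the worktop where they stand.

Things in the scene. Friction and masses are not known exactly. Their poses are not given: they have to be found in the camera images.
- carton: Open cardboard carton, 148x148 mm outside, 86 mm high, walls and floor 4 mm, fixed. Origin: centre of its underside; z up. On the left or right of the worktop, turned up to 0.35 rad either way; flaps hinged on the rims of its +y and -y walls. The lids stand in it within 6 mm of its centre, the knob's top 6 mm below the rim.
- flap_left (a joint): Flap hinged on the rim of the carton's +y wall; hinge line along the carton's x, at y = +72, z = 86 mm in its frame. 62 mm from hinge to free edge, 142 mm wide, 3 mm thick. Rad: 0 = closed, level over the opening; 1.57 = upright; 3.0 = folded outward (stop). Starts half open (0.8 to 1.2), stays where left, moves at a light push (under 1 N).
- flap_right (a joint): The same flap on the carton's -y wall: hinge at y = -72 mm, z = 86 mm in the carton's frame; values as for flap_left (0 closed, 1.57 upright, 3.0 folded outward).
- flap_left_edge (a point): Middle of the free edge of the left flap.
- flap_right_edge (a point): Middle of the free edge of the right flap.
- inner_lid: Inner lid, white stoneware, 0.18 kg, loose. Origin: centre of the plug's underside, z up. Plug 78 mm across, 10 mm deep, chamfered; flange 100 mm across at 10 to 14 mm (rests on the canister's rim); stem 16 mm across to 40 mm; round knob 26 mm across from 40 to 76 mm, standing 33 mm above the outer lid's collar. Lifting it carries both lids. Home, its origin is 80 mm above the canister's.
- knob (a point): Grip point on the axis of the inner lid's knob (26 mm across), 60 mm above the inner lid's origin, 16 mm below the knob's top and 17 mm above the top of the outer lid's collar.
- outer_lid: Outer lid, white stoneware, 0.14 kg, loose, resting on the inner lid's flange. Origin: centre of the disc's underside (nested: 14 mm above the inner lid's origin), z up. Disc 113 mm across, 5 mm thick; skirt 106 mm inside, hanging 12 mm down; round collar 50 mm outside, 36 mm inside, from 5 to 29 mm up. The knob passes freely through it: lifting the collar lifts this lid alone.
- collar (a point): Grip point on the collar's axis, half-way up the collar, 17 mm above the outer lid's origin, 12 mm above the disc and 12 mm below the collar's top. The collar is gripped across its 50 mm outside.
- canister: Round white stoneware canister, open at the top, loose, 0.9 kg: 94 mm across, 90 mm high, mouth 86 mm across. Origin: centre of its underside; z up.
- canister_mouth (a point): Centre of the canister's mouth, level with its rim, 90 mm above the worktop.
- garlic: garlic bulb, 50 mm; bystander, not to be moved.
- tea_light: tea light candle, 38 mm across, 15 mm high; bystander, not to be moved.
- salt_shaker: salt shaker, 44 mm across, 90 mm high; bystander, not to be moved.
- lemon: lemon, 78x55x56 mm; bystander, not to be moved.
- egg_cup: egg cup, 48 mm across, 52 mm high; bystander, not to be moved.
- peg: wooden clothes peg, 72 mm long, 12 mm high; bystander, not to be moved.
- cork: bottle cork, 24 mm across, 43 mm high; bystander, not to be moved.
Not all that is in view belongs to the job. What is shaped like the inner_lid but turquoise is not meant.

How it is judged:
On the way, in this order (a step that is already met when the one before it is completed fails the run):
1. both carton flaps are swung open past upright (value of joint each of flap_left, flap_right above 1.7 rad), for 0.2 s.
2. the inner lid sits fully home in the canister's mouth, with the outer lid still nested on it (horizontal distance between inner_lid and canister below 0.006 m and z of inner_lid in the frame of canister between 0.076 and 0.083 m and angle between inner_lid's own z axis and vertical below 0.06 rad and z of outer_lid in the frame of inner_lid below 0.018 m and horizontal distance between outer_lid and inner_lid below 0.008 m), for 0.2 s.
At the end, for the whole second after the job is handed in: Gripper still holds the outer lid, 80 mm or more above its nested place, within 0.35 rad of level, 60 mm sideways, carried by nothing else; inner lid home in the canister (6 mm off axis, 3 mm in height, 0.06 rad), not touched; both flaps beyond 1.7 rad; canister upright (all of step 1 and horizontal distance between inner_lid and canister below 0.006 m and z of inner_lid in the frame of canister between 0.076 and 0.083 m and angle between each of inner_lid, canister's own z axis and vertical below 0.06 rad and z of outer_lid in the frame of inner_lid above 0.094 m and horizontal distance between outer_lid and inner_lid below 0.06 m and angle between outer_lid's own z axis and vertical below 0.35 rad and linear speed of outer_lid below 0.05 m/s and contact force between the fingers and outer_lid above 1 N and contact force between each of outer_lid, the arm and inner_lid below 0.05 N and contact force between outer_lid and canister below 0.05 N and contact force between outer_lid and carton below 0.05 N and linear speed of inner_lid below 0.02 m/s); the arm keeps its last pose, push and grip.
It fails at once if the outer lid is separated from the inner lid (20 mm or more) while the inner lid is not in the canister's mouth, or the inner lid comes up with it (z of outer_lid in the frame of inner_lid above 0.034 m and (horizontal distance between inner_lid and canister above 0.01 m or z of inner_lid in the frame of canister above 0.088 m)).
It fails at once if the inner lid is dropped (it falls free of the fingers faster than 0.35 m/s) (linear speed of inner_lid above 0.35 m/s and contact force between the fingers and inner_lid below 0.1 N).
It fails at once if the canister is shifted by more than 30 mm or tipped (distance of canister from where it was at the start of the episode above 0.03 m or angle between canister's own z axis and vertical above 0.25 rad).
It fails at once if a bystander is moved by more than 30 mm (distance of any of garlic, tea_light, salt_shaker, lemon, egg_cup, peg, cork from where it was at the start of the episode above 0.03 m).
It also fails if it takes over 59 s, if anything falls off the work surface, if the arm or the gripper's body presses on something with over 40 N, if the wrist force passes 120 N, or if a joint passes its speed limit or range.

### The arm

A 6-joint arm with a two-finger parallel gripper is mounted at the origin on a cart in front of the work surface, level with it; the furniture and walls round the work are solid. World frame = base frame: x ahead of the robot, y to its left, z up, the work surface at z = 0. Lengths are in m, angles in rad, forces in N, time in s.
With the tool pointing down it reaches from about 0.25 to 0.775 m from the base axis. Payload 4 kg.
Tool frame: the origin (TCP) lies at the centre of the arm's flange, where the gripper is bolted on; the fingertips stand 199 mm ahead of it and the grasp point (between the pads) lies 180 mm ahead of it; z points along the fingers, y is the line along which they close (so a half turn about z gives the same grasp; the last joint's range is limited). The gripper opens to 94 mm and grips with 3 to 60 N. Pads are 16 mm wide; open, the fingers measure 119 mm over their backs; the gripper's body (75 mm by 177 mm) begins 78 mm behind the grasp point.
Start: joints at [1.082, 0.087, 1.371, -0, 1.684, -0.103], TCP at [0.207, 0.51, 0.405] pointing down, gripper open.
Joint ranges: [-3.1, 3.1], [-0.76, 2.03], [0.27, 2.55], [-1.08, 4.22], [0.17, 2.65], [-2.57, 2.57]. Speed limits (rad/s): [2.79, 2.79, 3.14, 3.14, 3.14, 3.14].

### API

Orientations are given as [roll, pitch, yaw] about the fixed x, y, z axes, in that order (R = Rz(yaw) Ry(pitch) Rx(roll)).
In Python, from bench import robot, eyes, models gives the robot as it stands.
- The arm moves only by the tool step_arm, never from a script. Its argument "commands" is a list that holds one entry, the list of rows, each a list of 7 numbers: the shift along the tool's x, y, z in mm, then the turn, a rotation vector about the tool's x, y, z in rad, then the finger opening in mm, from 0 to 94. In form: [[[tx, ty, tz, wx, wy, wz, gripper], ...]]. A call has 1 to 20 rows; each row shifts and turns the commanded pose from where the row before left it, along the tool's axes as they then stand; what a row does not reach is not made up. A row lasts 1/8 s, in which the tool goes at most 62.5 mm and 10.7 degrees, less where a joint would pass 70% of its speed; a pose out of reach is approached as far as the arm can. A call is refused whole if a number of a shift passes 62.5 or a number of a turn 0.188, either way. A call with a gripper value outside its range is refused whole. The fingers move at their own pace and stop on an object; the grip force is fixed at half the most. Time passes only in rows, so rows that do not move let the fingers close. It gives the time, the measured TCP pose, the force, the opening and the grip force at its end, in the units of the state.
- robot.get_obs(): the state, without advancing time (a new reading comes with each control period).
- eyes.snapshot(name): name is "scene" or "side" or "wrist"; returns a dict with "color" (400x640x3 uint8, red, green, blue), "camera_matrix" (3x3 intrinsics, pixels), "eye" and "rotation" of the camera in the world; the wrist camera has in their place "tool_from_camera" (4x4, takes a point from camera to tool coordinates, whose origin is the TCP and whose axes are the flange's). Camera axes: x right, y up, looking along -z (the intrinsics and any distortion apply to the point x, -y, -z); pixel columns grow to the right and rows downward; lengths in m; the calibration is good to about 2 mm. A picture is of the moment at which its call begins: read the wrist's pose just before it. There is no depth.
- robot.close_job(): hands the job in; it is judged then, once.
Trained networks look in a picture, given as the dict that the camera call returned (one of the last four; its "shot" number tells which), for a name from the list of things; names that differ only in an ending like _2 or _b are one class to them, and where a whole thing is asked for, a point or a joint stands for the part that bears it (a point fixed in the world has none). Each returns a list of dicts, best first, with "confidence" (0 to 1); they miss things now and then, are a little off and sometimes report something else, mostly with a low value. They report only what shows in the picture. A call takes as long as a camera call. They do not tell look-alikes from the thing itself.
- models.masks_of(picture, query): "mask" (400x640 bool, what is visible of it) and "xy" ([column, row] in pixels, amid what is visible of it).
- models.tip_of(picture, query): "xy" ([column, row] in pixels: a listed point, or the origin of a listed thing).
The state is a dict: "time": time; "joint_positions": joint angles; "qvel": joint speeds; "joint_torque": joint torques, N m; "tool_pos": TCP position; "ee_rot": TCP orientation; "wrist_force": force on the tool from outside, world axes, zero at the start; "wrist_torque": the same for the moment, N m; "width": finger opening in m; "finger_force": force on a finger pad.
Only numpy, scipy, OpenCV 4.12 (cv2) and the standard library are available. Lean on these libraries where they do the work, as an engineer would, in place of code of your own. Each camera call takes 0.05 s, during which the arm holds its last target. There are 200 camera calls.

## Working session

There is one attempt and no reset: what is moved stays moved. The work goes in short steps, Python scripts to look and compute and a tool call to move; the robot and the scene stay as the last step left them, time stands still between calls to the robot, and variables do not carry over. Pictures are saved under pics/ and viewed, at most 10 in all, crops included, and the job is handed in when it is done.

Besides the shell and the picture viewer there is one more tool, called after "Request:" as a command line: name --argument value ..., lists and objects as JSON in quotes. step_arm: Moves the arm, as the interface text tells. Its arguments: {"type":"object","properties":{"commands":{"type":"array"}},"required":["commands"]}

```bash
mkdir -p pics
cat > h.py <<'E'
import numpy as np, cv2
from bench import robot, eyes, models
from scipy.spatial.transform import Rotation as R
def cam(p,o=None):
    K=np.array(p["camera_matrix"])
    if "eye" in p: return K,np.array(p["eye"]),np.array(p["rotation"])
    T=np.array(p["tool_from_camera"]); Rt=R.from_euler('xyz',o["ee_rot"]).as_matrix()
    return K,np.array(o["tool_pos"])+Rt@T[:3,3],Rt@T[:3,:3]
def ray(c,xy):
    K,e,r=c; d=np.linalg.inv(K)@np.array([xy[0],xy[1],1.]); return e,r@np.array([d[0],-d[1],-d[2]])
def atz(c,xy,z):
    e,d=ray(c,xy); return e+d*(z-e[2])/d[2]
def proj(c,X):
    K,e,r=c; q=r.T@(np.array(X)-e); q=K@np.array([q[0],-q[1],-q[2]]); return q[:2]/q[2]
def tri(L):
    A=0;b=0
    for c,xy in L:
        e,d=ray(c,xy); d=d/np.linalg.norm(d); P=np.eye(3)-np.outer(d,d); A=A+P; b=b+P@e
    return np.linalg.solve(A,b)
def save(n,im): cv2.imwrite("pics/"+n,im[...,::-1])
E
python3 - <<'E'
from h import *
o=robot.get_obs(); print(o)
ims=[]
for n in ("scene","side"):
    p=eyes.snapshot(n); c=cam(p,o); ims.append(p["color"])
    print(n,c[1].round(3),{k:type(v).__name__ for k,v in p.items()})
    for q in ["carton","flap_left_edge","flap_right_edge","knob","inner_lid","collar","canister","canister_mouth","garlic","tea_light","salt_shaker","lemon","egg_cup","peg","cork"]:
        print(q,[(np.round(t["xy"]).tolist(),round(t["confidence"],2)) for t in models.tip_of(p,q)[:4]])
save("a.png",ims[0]);save("b.png",ims[1])
E
```

```text
{'time': 0.0, 'joint_positions': array([ 1.08189766e+00,  8.79473231e-02,  1.37225990e+00,  9.17775643e-06,
        1.68361994e+00, -1.03121101e-01]), 'qvel': array([-0.0006872 , -0.00058459,  0.00092862,  0.00128577, -0.00047644,
        0.00141194]), 'joint_torque': array([ 4.80621547e-04, -3.40184426e+01, -3.02425611e+01,  7.18945591e-02,
        3.30391957e-02, -1.81986970e-04]), 'tool_pos': array([0.20691111, 0.50946666, 0.40350504]), 'ee_rot': array([-3.13937095e+00, -2.39089910e-04,  2.75581584e+00]), 'wrist_force': array([ 0.65750875,  0.40282515, -0.19494958]), 'wrist_torque': array([ 0.01750023, -0.05376288,  0.03851234]), 'finger_force': 0.0, 'width': 0.09386870855652259}
scene [0.056 0.699 0.463] {'color': 'ndarray', 'camera_matrix': 'ndarray', 'eye': 'ndarray', 'rotation': 'ndarray', 'shot': 'int'}
carton [([286.0, 257.0], 0.71), ([274.0, 208.0], 0.47)]
flap_left_edge [([274.0, 207.0], 0.71), ([230.0, 234.0], 0.48)]
flap_right_edge [([274.0, 207.0], 0.5)]
knob [([413.0, 178.0], 0.5)]
inner_lid []
collar []
canister []
canister_mouth [([389.0, 185.0], 0.54)]
garlic [([232
[... 192 characters left out ...]
rray', 'rotation': 'ndarray', 'shot': 'int'}
carton [([261.0, 208.0], 0.84)]
flap_left_edge [([236.0, 173.0], 0.63)]
flap_right_edge [([276.0, 170.0], 0.87), ([260.0, 205.0], 0.56)]
knob [([447.0, 258.0], 0.72), ([279.0, 158.0], 0.43)]
inner_lid [([440.0, 270.0], 0.55), ([260.0, 208.0], 0.47)]
collar [([262.0, 202.0], 0.63), ([279.0, 159.0], 0.59)]
canister [([377.0, 256.0], 0.95)]
canister_mouth [([375.0, 236.0], 0.63)]
garlic [([367.0, 194.0], 0.64), ([304.0, 250.0], 0.36)]
tea_light [([317.0, 209.0], 0.54), ([261.0, 209.0], 0.23)]
salt_shaker [([279.0, 157.0], 0.6)]
lemon [([303.0, 254.0], 0.71), ([237.0, 174.0], 0.34)]
egg_cup []
peg [([300.0, 278.0], 0.76)]
cork [([257.0, 155.0], 0.64)]
```

View pics/a.png

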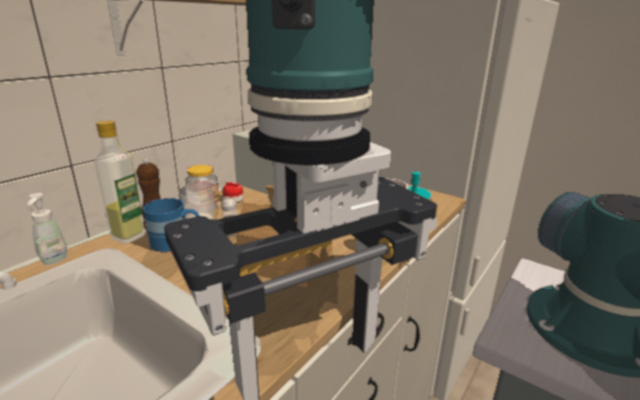

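View pics/b.png

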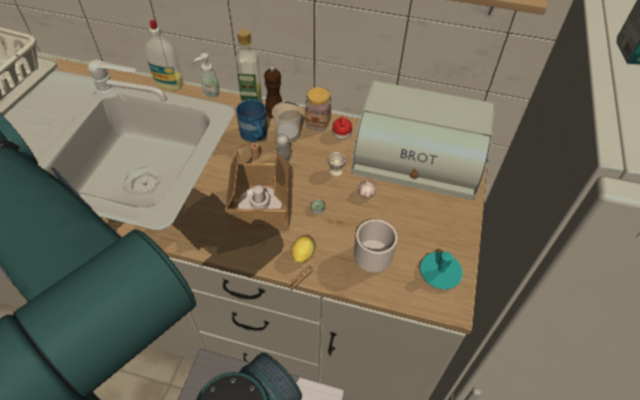

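The scene view is mostly blocked by the arm. The side view shows the carton at (260,205) with the white lids inside at (260,197) and the canister at (376,245). A turquoise lid sits on the worktop at (441,268). There are two lid candidates: the white one at (260,197) fits ("white stoneware, in the carton"), and the turquoise one is the look-alike. I'll confirm with a crop from near.

Run:
```python
from h import *
o=robot.get_obs()
p=eyes.snapshot("side"); c=cam(p,o)
for n,xy,z in [("mouth",(376,237),.09),("mouthmodel",(375,236),.09),("knob",(260,190),.08),("lidcentre",(260,200),.05),("cartoncentre",(261,208),0),("flapL",(236,173),.13),("flapR",(276,170),.13),("salt",(284,158),0),("cork",(257,160),0),("tea",(317,209),0),("lemon",(303,250),.03),("jar",(288,133),0),("mug",(251,135),0),("garlic",(367,192),.02),("egg",(336,172),0),("turq",(441,270),0.03)]:
    print(n,atz(c,xy,z).round(3))
im=p["color"][130:270,220:420]; save("c.png",cv2.resize(im,None,fx=4,fy=4,interpolation=cv2.INTER_CUBIC))
for q in ["carton","canister","collar","knob","inner_lid","outer_lid","flap_left","flap_right"]:
    for m in models.masks_of(p,q)[:2]:
        ys,xs=np.where(m["mask"]); print(q,round(m["confidence"],2),np.round(m["xy"]),xs.min(),xs.max(),ys.min(),ys.max())
```

```text
Traceback (most recent call last):
  File "h.py", line 12, in atz
    e,d=ray(c,xy); return e+d*(z-e[2])/d[2]
                                       ~^^^
IndexError: invalid index to scalar variable.
```

```bash
sed -i 's/np.array(p\["rotation"\])$/rot(p["rotation"])/' h.py
cat >> h.py <<'E'
def rot(a):
    a=np.array(a)
    return R.from_euler('xyz',a).as_matrix() if a.shape==(3,) else a
E
python3 - <<'E'
from h import *
o=robot.get_obs()
p=eyes.snapshot("side"); c=cam(p,o); print(p["rotation"],c[2].round(2),p["camera_matrix"])
for n,xy,z in [("mouth",(376,237),.09),("mouthmodel",(375,236),.09),("knob",(260,190),.08),("lidcentre",(260,200),.05),("cartoncentre",(261,208),0),("flapL",(236,173),.13),("flapR",(276,170),.13),("salt",(284,158),0),("cork",(257,160),0),("tea",(317,209),0),("lemon",(303,250),.03),("jar",(288,133),0),("mug",(251,135),0),("garlic",(367,192),.02),("egg",(336,172),0),("turq",(441,270),0.03)]:
    print(n,atz(c,xy,z).round(3))
im=p["color"][130:270,220:420]; save("c.png",cv2.resize(im,None,fx=4,fy=4,interpolation=cv2.INTER_CUBIC))
for q in ["carton","canister","collar","knob","inner_lid","outer_lid","flap_left","flap_right"]:
    for m in models.masks_of(p,q)[:2]:
        ys,xs=np.where(m["mask"]); print(q,round(m["confidence"],2),np.round(m["xy"]),xs.min(),xs.max(),ys.min(),ys.max())
E
```

```text
[ 0.67588326 -0.0148162  -1.29916753] [[ 0.27  0.75 -0.61]
 [-0.96  0.22 -0.16]
 [ 0.01  0.63  0.78]] [[507.61671452   0.         319.90560585]
 [  0.         507.61671452 192.98486047]
 [  0.           0.           1.        ]]
mouth [ 0.473 -0.151  0.09 ]
mouthmodel [ 0.475 -0.148  0.09 ]
knob [0.536 0.154 0.08 ]
lidcentre [0.528 0.153 0.05 ]
cartoncentre [0.54  0.159 0.   ]
flapL [0.533 0.21  0.13 ]
flapR [0.569 0.12  0.13 ]
salt [0.725 0.156 0.   ]
cork [0.696 0.227 0.   ]
tea [0.577 0.018 0.   ]
lemon [0.429 0.011 0.03 ]
jar [0.823 0.176 0.   ]
mug [0.784 0.278 0.   ]
garlic [ 0.653 -0.097  0.02 ]
egg [0.715 0.002 0.   ]
turq [ 0.465 -0.313  0.03 ]
carton 0.72 [256. 184.] 225 289 150 229
carton 0.17 [375. 245.] 354 396 219 272
canister 0.97 [373. 243.] 354 396 219 271
collar 0.77 [264. 202.] 238 281 186 208
collar 0.5 [318. 206.] 310 324 199 213
knob 0.83 [442. 271.] 420 461 251 288
knob 0.62 [256. 195.] 253 263 185 202
inner_lid 0.74 [441. 273.] 420 462 251 289
inner_lid 0.43 [257. 195.] 253 263 186 201
outer_lid 0.96 [259. 202.] 238 280 186 208
flap_left 0.86 [231. 179.] 226 237 153 203
flap_left 0.25 [300. 246.] 291 312 236 261
flap_right 0.76 [280. 180.] 273 287 150 207
flap_right 0.27 [301. 276.] 287 311 266 289
```

View pics/c.png

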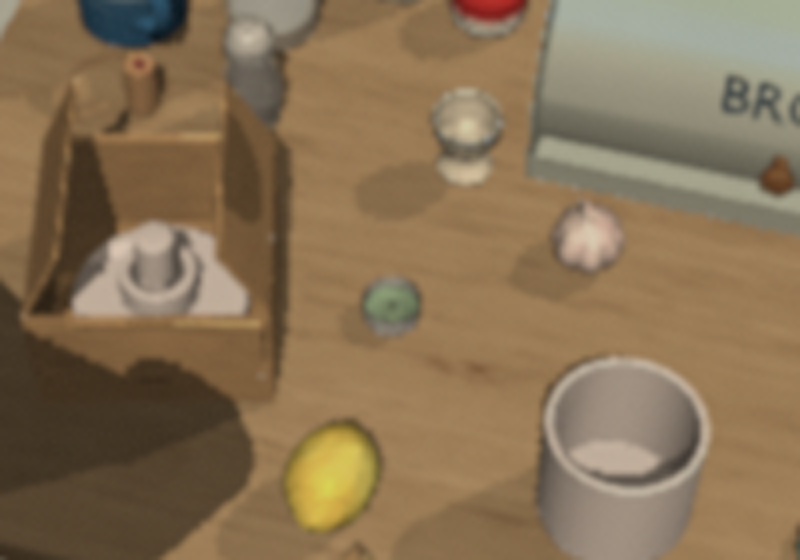

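The crop confirms it: a white knob, collar and disc inside the carton at (260,190), with both flaps partly up. I'll compute the carton yaw and the wrist camera offset.

Run:
```python
from h import *
o=robot.get_obs()
p=eyes.snapshot("side"); c=cam(p,o)
for n,xy,z in [("nl",(226.3,209),.086),("nr",(286.3,210.5),.086),("bl",(239,164),.086),("br",(275.5,164.5),.086),("nrb",(287,229),.0),("knobtop",(259.3,188),.08)]:
    print(n,atz(c,xy,z).round(3))
w=eyes.snapshot("wrist"); print(np.array(w["tool_from_camera"]).round(3),np.array(w["camera_matrix"]).round(1))
```

```text
nl [0.455 0.209 0.086]
nr [0.49  0.07  0.086]
bl [0.598 0.233 0.086]
br [0.623 0.142 0.086]
nrb [0.495 0.074 0.   ]
knobtop [0.542 0.158 0.08 ]
[[ 0.     0.968  0.25   0.071]
 [ 1.    -0.001  0.    -0.   ]
 [ 0.001  0.25  -0.968  0.019]
 [ 0.     0.     0.     1.   ]] [[276.3   0.  324. ]
 [  0.  276.3 200.9]
 [  0.    0.    1. ]]
```

Request:
step_arm --commands '[[[-39, -20, 0, 0, 0, 0, 94], [-39, -20, 0, 0, 0, 0, 94], [-39, -20, 0, 0, 0, 0, 94], [-39, -20, 0, 0, 0, 0, 94], [-39, -20, 0, 0, 0, 0, 94], [-39, -20, 0, 0, 0, 0, 94], [-39, -20, 0, 0, 0, 0, 94], [-39, -20, 0, 0, 0, 0, 94], [-39, -20, 0, 0, 0, 0, 94], [-39, -20, 0, 0, 0, 0, 94], [-39, -20, 0, 0, 0, 0, 60], [-39, -20, 0, 0, 0, 0, 30], [0, 0, 0, 0, 0, 0.156, 0], [0, 0, 0, 0, 0, 0.156, 0], [0, 0, 0, 0, 0, 0.156, 0], [0, 0, 0, 0, 0, 0.156, 0], [0, 0, 0, 0, 0, 0.156, 0], [0, 0, 0, 0, 0, 0.156, 0], [0, 0, 0, 0, 0, 0, 0]]]'

```text
time: 4.58
tool_pos: [0.5503, 0.1111, 0.4047]
ee_rot: [3.142, -0.0, 1.822]
wrist_force: [-0.0, 0.2, -0.0]
width: 0.0072
finger_force: 0.0
```

```bash
cat > look.py <<'E'
from h import *
import sys
o=robot.get_obs(); print(o["time"],o["tool_pos"].round(4),o["ee_rot"].round(3),o["width"],o["finger_force"])
w=eyes.snapshot("wrist"); cw=cam(w,o); s=eyes.snapshot("side"); cs=cam(s,o); g=eyes.snapshot("scene"); cg=cam(g,o)
for q in sys.argv[2:]:
    for n,p,c in (("wrist",w,cw),("side",s,cs),("scene",g,cg)):
        print(q,n,[(np.round(t["xy"],1).tolist(),round(t["confidence"],2)) for t in models.tip_of(p,q)[:2]])
if sys.argv[1]!="-": save(sys.argv[1],w["color"])
E
python3 look.py d.png flap_left_edge flap_right_edge knob collar canister_mouth
```

```text
4.575 [0.5503 0.1111 0.4047] [ 3.142 -0.     1.822] 0.007212057528132846 0.0
flap_left_edge wrist [([328.8, 93.5], 0.63), ([324.1, 143.8], 0.41)]
flap_left_edge side []
flap_left_edge scene [([276.8, 208.3], 0.64)]
flap_right_edge wrist [([330.4, 203.9], 0.85)]
flap_right_edge side [([276.9, 170.9], 0.63)]
flap_right_edge scene [([296.0, 190.4], 0.72)]
knob wrist [([323.3, 149.0], 0.74), ([185.8, 221.9], 0.27)]
knob side [([258.0, 193.9], 0.43)]
knob scene [([414.0, 175.8], 0.98)]
collar wrist [([323.2, 145.9], 0.6)]
collar side [([259.2, 199.6], 0.9), ([374.1, 253.2], 0.5)]
collar scene [([398.3, 255.3], 0.51)]
canister_mouth wrist [([459.7, 122.8], 0.18)]
canister_mouth side [([376.3, 237.1], 0.79)]
canister_mouth scene [([385.3, 184.7], 0.77)]
```

View pics/d.png

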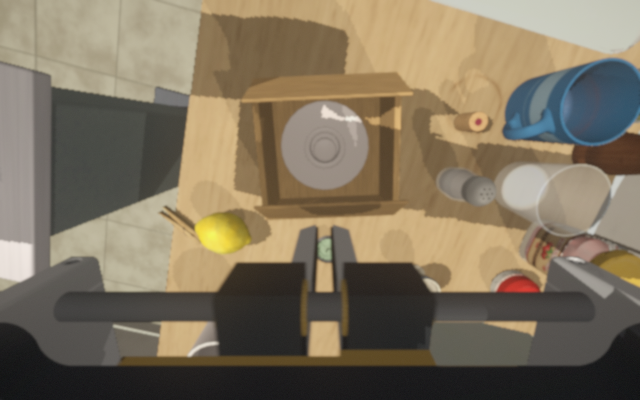

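The wrist view shows the carton centred with the knob at (324,148). The left flap's free edge is near row 97 and the right flap's near row 207, both still leaning inward. Next I'll work out the knob, yaw and flap angles.

Run:
```python
from h import *
from scipy.optimize import least_squares
o=robot.get_obs(); w=eyes.snapshot("wrist"); c=cam(w,o); s=eyes.snapshot("side"); cs=cam(s,o)
print("knobtop w",atz(c,(324,148),.08).round(4),"collar",atz(c,(323.2,145.9),.0345).round(4),"mouth side",atz(cs,(376.3,237.1),.09).round(4))
for q in ["knob","collar","outer_lid"]:
    for m in models.masks_of(w,q)[:1]:
        ys,xs=np.where(m["mask"]); mid=[(xs.min()+xs.max())/2,(ys.min()+ys.max())/2]; print(q,m["confidence"],mid,xs.min(),xs.max(),ys.min(),ys.max(),[atz(c,mid,z).round(4) for z in (.018,.047,.08)])
# rim/flap end corners: flap edges (wrist) free edge corners
obs=[((243,100),+1,-.071,'e'),((412,95),+1,.071,'e'),((250,82),1,-.071,'h'),((406,75),1,.071,'h'),((262,206),-1,-.071,'e'),((408,202),-1,.071,'e')]
def f(v,full=0):
    x,y,yaw,al,ar=v; r=[]
    for px,sg,u,k in obs:
        a=al if sg>0 else ar
        if k=='h': P=[u,sg*.072,.086]
        else: P=[u,sg*(.072-.062*np.cos(a)),.086+.062*np.sin(a)]
        W=[x+P[0]*np.cos(yaw)-P[1]*np.sin(yaw),y+P[0]*np.sin(yaw)+P[1]*np.cos(yaw),P[2]]
        r+=list(proj(c,W)-px)
    return r
S=least_squares(f,[.54,.157,.247,1,1]); print(S.x.round(3),np.round(S.fun,1))
```

```text
knobtop w [0.5385 0.1612 0.08  ] collar [0.5376 0.1606 0.0345] mouth side [ 0.4725 -0.1517  0.09  ]
knob 0.87 [np.float64(323.5), np.float64(146.5)] 311 336 133 160 [array([0.5384, 0.1591, 0.018 ]), array([0.538 , 0.1607, 0.047 ]), array([0.5376, 0.1626, 0.08  ])]
collar 0.93 [np.float64(323.5), np.float64(144.0)] 280 367 100 188 [array([0.5376, 0.1622, 0.018 ]), array([0.5373, 0.1636, 0.047 ]), array([0.537 , 0.1652, 0.08  ])]
outer_lid 0.59 [np.float64(324.5), np.float64(144.5)] 281 368 101 188 [array([0.539 , 0.1619, 0.018 ]), array([0.5386, 0.1633, 0.047 ]), array([0.5381, 0.165 , 0.08  ])]
[0.545 0.16  0.291 1.17  1.095] [ 0.7  1.5  3.5 -1.   6.9 -0.4 -7.8  0.3 -6.4  0.9  2.6 -1.3]
```

Request:
step_arm --commands '[[[26, 1, 0, 0, 0, 0, 0], [25, 1, 0, 0, 0, 0, 0], [0, 0, 25, 0, 0, 0, 0], [0, 0, 25, 0, 0, 0, 0], [0, 0, 25, 0, 0, 0, 0], [0, 0, 25, 0, 0, 0, 0], [0, 0, 0, 0, 0, 0, 0], [20, 0, 0, 0, 0, 0, 0], [20, 0, 0, 0, 0, 0, 0], [20, 0, 0, 0, 0, 0, 0], [20, 0, 0, 0, 0, 0, 0], [20, 0, 0, 0, 0, 0, 0], [0, 0, 2, 0, 0, 0, 0]]]'

```text
time: 7.35
tool_pos: [0.5144, 0.2598, 0.3028]
ee_rot: [3.141, -0.001, 1.822]
wrist_force: [0.7, 0.4, 0.4]
width: 0.0006
finger_force: 0.1
```

Request:
step_arm --commands '[[[-40, 0, 0, 0, 0, 0, 0], [-40, 0, 0, 0, 0, 0, 0], [-30, 0, 0, 0, 0, 0, 0], [-15, 0, 0, 0, 0, 0, 0], [-15, 0, 0, 0, 0, 0, 0], [-15, 0, 0, 0, 0, 0, 0], [-15, 0, 0, 0, 0, 0, 0], [-15, 0, 0, 0, 0, 0, 0], [-15, 0, 0, 0, 0, 0, 0], [0, 0, 0, 0, 0, 0, 0], [10, 0, -50, 0, 0, 0, 0], [0, 0, -50, 0, 0, 0, 50], [0, 0, 0, 0, 0, 0, 50]]]'

```text
time: 8.98
tool_pos: [0.5622, 0.0741, 0.4087]
ee_rot: [3.131, 0.002, 1.82]
wrist_force: [0.3, -0.2, -0.9]
width: 0.0168
finger_force: 0.0
```

```bash
python3 look.py e.png knob collar canister_mouth
```

```text
8.975 [0.5622 0.0741 0.4087] [3.131e+00 2.000e-03 1.820e+00] 0.01680438865805545 0.0
knob wrist [([321.3, 112.6], 0.77)]
knob side [([446.8, 257.8], 0.84), ([254.6, 194.6], 0.51)]
knob scene [([414.2, 178.0], 0.72), ([284.9, 233.7], 0.71)]
collar wrist [([319.8, 115.1], 0.88)]
collar side [([261.0, 200.5], 0.77), ([316.7, 205.4], 0.36)]
collar scene [([289.2, 247.6], 0.55)]
canister_mouth wrist []
canister_mouth side [([377.0, 235.6], 0.6), ([258.9, 194.2], 0.17)]
canister_mouth scene [([387.0, 184.0], 0.63), ([286.2, 249.6], 0.53)]
```

View pics/e.png

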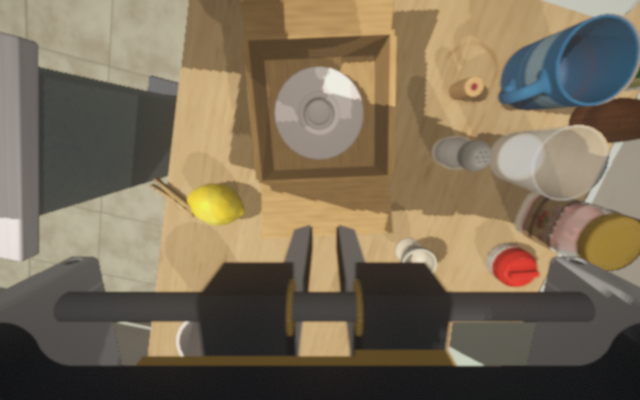

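Both flaps lie folded outward (left above row 35, right at rows 180–235). The knob is at (319,112).

```bash
cat > tgt.py <<'E'
from h import *
def togo(o,P):
    Rt=R.from_euler('xyz',o["ee_rot"]).as_matrix(); return (Rt.T@(np.array(P)-o["tool_pos"])*1000).round(1)
E
python3 - <<'E'
from tgt import *
o=robot.get_obs(); w=eyes.snapshot("wrist"); c=cam(w,o)
save("e4.png",cv2.resize(w["color"][50:180,240:400],None,fx=4,fy=4,interpolation=cv2.INTER_CUBIC))
ps=[atz(c,(319,112),.08)]
for q,z in (("knob",.075),("outer_lid",.022)):
    for m in models.masks_of(w,q)[:1]:
        (x,y),r=cv2.minEnclosingCircle(np.argwhere(m["mask"])[:,::-1].astype(np.float32)); print(q,m["confidence"],x,y,r); ps.append(atz(c,(x,y),z))
print(np.round(ps,4), [togo(o,[*k[:2],.404]) for k in ps])
E
```

```text
knob 0.94 321.5 114.32758331298828 14.748991966247559
outer_lid 0.84 322.2366638183594 112.28372955322266 47.57292938232422
[[0.5356 0.1587 0.08  ]
 [0.5386 0.1573 0.075 ]
 [0.5377 0.1624 0.022 ]] [array([88.7, -4.5, -1.7]), array([86.7, -2. , -1.7]), array([91.8, -1.5, -1.7])]
```

View pics/e4.png

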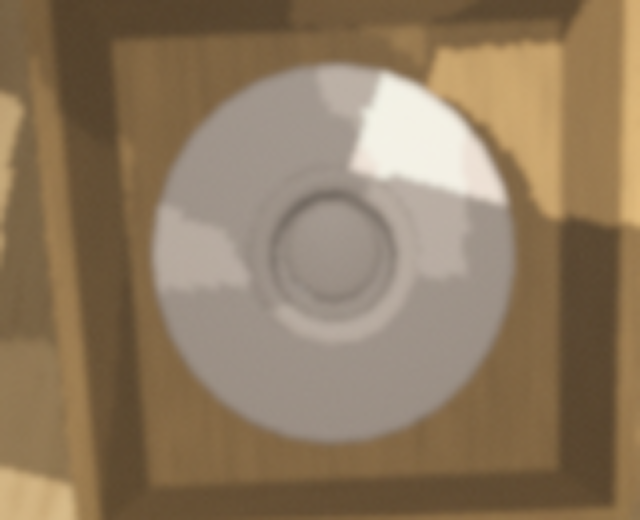

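Request:
step_arm --commands '[[[45, 0, 20, 0, 0, 0, 60], [44, 0, 20, 0, 0, 0, 60], [0, 0, 20, 0, 0, 0, 60], [0, 0, 24, 0, 0, 0, 60], [0, 0, 0, 0, 0, 0, 60], [0, 0, 0, 0, 0, 0, 60]]]'

```text
time: 10.48
tool_pos: [0.5402, 0.16, 0.3197]
ee_rot: [3.14, -0.0, 1.82]
wrist_force: [0.0, -0.5, -0.6]
width: 0.0602
finger_force: 0.0
```

Run:
```python
from tgt import *
o=robot.get_obs(); w=eyes.snapshot("wrist"); c=cam(w,o); print(o["tool_pos"],o["ee_rot"],o["width"])
save("f.png",w["color"])
for q,z in (("knob",.075),("outer_lid",.022)):
    for m in models.masks_of(w,q)[:1]:
        (x,y),r=cv2.minEnclosingCircle(np.argwhere(m["mask"])[:,::-1].astype(np.float32)); k=atz(c,(x,y),z); print(q,m["confidence"],x,y,r,k,togo(o,[*k[:2],.25]))
print("grasp pt px",proj(c,[*o["tool_pos"][:2],.08]))
```

```text
[0.54015923 0.16000072 0.31970905] [ 3.14012222e+00 -1.57573067e-05  1.81957613e+00] 0.060180872994208816
knob 0.57 320.3028259277344 208.86619567871094 21.305320739746094 [0.53701128 0.16513685 0.075     ] [ 5.8 -1.9 69.7]
outer_lid 0.92 321.5630798339844 195.94927978515625 54.670841217041016 [0.53802689 0.16391065 0.022     ] [ 4.3 -1.2 69.7]
grasp pt px [322.38813488 217.13862055]
```

View pics/f.png

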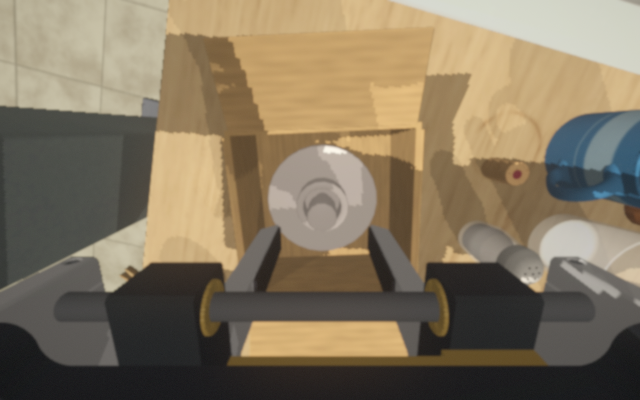

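The knob top is at about (322,212), between the open fingers. It sits about 3 mm toward tool +x from the axis, so I'll correct, descend and grip.

Request:
step_arm --commands '[[[3, -1, 20, 0, 0, 0, 60], [0, 0, 20, 0, 0, 0, 60], [0, 0, 18, 0, 0, 0, 60], [0, 0, 12, 0, 0, 0, 60], [0, 0, 0, 0, 0, 0, 60], [0, 0, 0, 0, 0, 0, 40], [0, 0, 0, 0, 0, 0, 25], [0, 0, 0, 0, 0, 0, 15], [0, 0, 0, 0, 0, 0, 15], [0, 0, 0, 0, 0, 0, 15], [0, 0, 0, 0, 0, 0, 15]]]'

```text
time: 12.0
tool_pos: [0.5381, 0.1627, 0.2491]
ee_rot: [3.141, -0.0, 1.82]
wrist_force: [-1.5, -0.8, 2.2]
width: 0.0252
finger_force: 30.0
```

Request:
step_arm --commands '[[[0, 0, -5, 0, 0, 0, 15], [0, 0, -10, 0, 0, 0, 15], [0, 0, -15, 0, 0, 0, 15], [0, 0, -20, 0, 0, 0, 15], [0, 0, -20, 0, 0, 0, 15], [0, 0, -20, 0, 0, 0, 15], [0, 0, -20, 0, 0, 0, 15], [0, 0, -20, 0, 0, 0, 15], [0, 0, -15, 0, 0, 0, 15], [0, 0, -5, 0, 0, 0, 15], [0, 0, 0, 0, 0, 0, 15]]]'

```text
time: 13.38
tool_pos: [0.5382, 0.1627, 0.3988]
ee_rot: [3.141, -0.0, 1.82]
wrist_force: [0.0, 0.4, -3.5]
width: 0.0258
finger_force: 30.0
```

Run:
```python
from tgt import *
o=robot.get_obs(); print(o["tool_pos"],o["ee_rot"],o["width"],o["finger_force"],o["wrist_force"])
s=eyes.snapshot("side"); cs=cam(s,o); g=eyes.snapshot("scene"); cg=cam(g,o)
for n,p,c in (("side",s,cs),("scene",g,cg)):
    m=models.masks_of(p,"canister")[0]; ys,xs=np.where(m["mask"]); print(n,m["confidence"],xs.min(),xs.max(),ys.min(),ys.max(),models.tip_of(p,"canister_mouth")[:2])
    save(n+"1.png",p["color"])
m=models.masks_of(s,"canister")[0]["mask"]
# silhouette fit: cylinder r=.047 h=.09
from scipy.optimize import minimize
def sil(x,y):
    t=np.linspace(0,2*np.pi,60); P=[(x+.047*np.cos(a),y+.047*np.sin(a),z) for z in (0,.09) for a in t]
    q=np.array([proj(cs,k) for k in P]); im=np.zeros((1600,2560),np.uint8); cv2.fillConvexPoly(im,cv2.convexHull(((q+.5)*4).astype(np.int32)),1)
    return cv2.resize(im.astype(np.float32),(640,400),interpolation=cv2.INTER_AREA)
f=lambda v:np.abs(sil(*v)-m).sum()
r=minimize(f,[.472,-.151],method="Nelder-Mead",options=dict(initial_simplex=[[.472,-.151],[.482,-.151],[.472,-.141]],xatol=2e-4)); print(r.x,r.fun,m.sum())
print("to go",togo(o,[*r.x,o["tool_pos"][2]]))
```

```text
[0.53815486 0.16270993 0.39877633] [ 3.14137549e+00 -9.61596912e-05  1.81978230e+00] 0.02575898870390068 29.99899059534073 [ 0.04634914  0.39365625 -3.54097327]
side 0.77 354 395 220 271 [{'xy': [376.8, 236.4], 'confidence': 0.57}, {'xy': [302.9, 279.6], 'confidence': 0.52}]
scene 0.77 369 407 178 223 [{'xy': [387.9, 185.8], 'confidence': 0.63}]
[ 0.47988982 -0.14780369] 172.8125 1733
to go [-2.866e+02 -1.330e+02 -1.000e-01]
```

The lids are held and the force reads about their weight. I'll carry them to a spot short of the canister on the base side, turned so the wrist camera sees the mouth.

Request:
step_arm --commands '[[[-10, -10, 0, 0, 0, 0, 15], [-20, -18, 0, 0, 0, 0, 15], [-25, -22, 0, 0, 0, 0, 15], [-25, -22, 0, 0, 0, 0, 15], [-25, -22, 0, 0, 0, 0, 15], [-25, -22, 0, 0, 0, 0, 15], [-25, -22, 0, 0, 0, 0, 15], [-25, -22, 0, 0, 0, 0, 15], [-25, -22, 0, 0, 0, 0, 15], [-25, -22, 0, 0, 0, 0, 15], [-20, -18, 0, 0, 0, 0, 15], [-13, -13, 0, 0, 0, 0, 15], [0, 0, 0, 0, 0, 0, 15]]]'

```text
time: 15.35
tool_pos: [0.3742, -0.1508, 0.3988]
ee_rot: [3.141, 0.0, 1.817]
wrist_force: [-0.2, 0.4, -2.7]
width: 0.0253
finger_force: 30.0
```

Request:
step_arm --commands '[[[0, 0, 0, 0, 0, 0.08, 15], [0, 0, 0, 0, 0, 0.145, 15], [0, 0, 0, 0, 0, 0.145, 15], [0, 0, 0, 0, 0, 0.145, 15], [0, 0, 0, 0, 0, 0.145, 15], [0, 0, 0, 0, 0, 0.145, 15], [0, 0, 0, 0, 0, 0.145, 15], [0, 0, 0, 0, 0, 0.145, 15], [0, 0, 0, 0, 0, 0.145, 15], [0, 0, 0, 0, 0, 0.145, 15], [0, 0, 0, 0, 0, 0.145, 15], [0, 0, 0, 0, 0, 0.145, 15], [0, 0, 0, 0, 0, 0.145, 15], [0, 0, 0, 0, 0, 0, 15], [0, 0, 0, 0, 0, 0, 15]]]'

```text
time: 17.23
tool_pos: [0.3752, -0.1497, 0.3987]
ee_rot: [-3.141, -0.0, 0.002]
wrist_force: [-0.3, 0.9, -2.6]
width: 0.0255
finger_force: 30.0
```

Run:
```python
from tgt import *
o=robot.get_obs(); print(o["time"],o["tool_pos"],o["ee_rot"],o["width"],o["finger_force"],o["wrist_force"],o["joint_positions"].round(2))
w=eyes.snapshot("wrist"); c=cam(w,o); save("g.png",w["color"]); np.save("g.npy",w["color"])
for t in models.tip_of(w,"canister_mouth")[:2]: print(t,atz(c,t["xy"],.09))
for m in models.masks_of(w,"canister")[:2]:
    ys,xs=np.where(m["mask"]); print(m["confidence"],xs.min(),xs.max(),ys.min(),ys.max())
```

```text
17.225 [ 0.37523716 -0.14968395  0.39868111] [-3.14136601e+00 -1.97180489e-04  2.46728017e-03] 0.025481629081808396 29.999016523361206 [-0.31887069  0.92041276 -2.64973597] [-0.52 -0.24  1.69  0.    1.69  1.05]
{'xy': [324.4, 100.3], 'confidence': 0.93} [ 0.47693326 -0.15095562  0.09      ]
0.89 278 371 49 149
0.39 302 345 214 276
```

View pics/g.png

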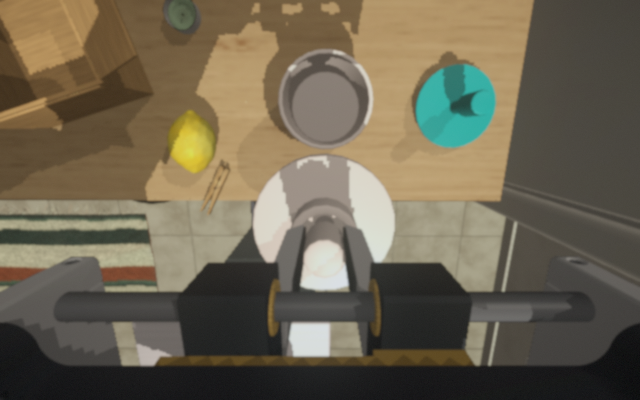

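The view shows the canister mouth at (325,99), clear of the held lids, whose disc is centred near column 324. I'll fit both circles to find the offset.

```bash
cat > fit.py <<'E'
from tgt import *
from scipy.optimize import minimize
def fit(c,im,x0,specs,z,arc):
    g=cv2.GaussianBlur(cv2.cvtColor(im,cv2.COLOR_RGB2GRAY).astype(np.float32),(0,0),1.)
    G=np.hypot(cv2.Sobel(g,cv2.CV_32F,1,0),cv2.Sobel(g,cv2.CV_32F,0,1)); G=np.minimum(G,80)
    t=np.linspace(*arc,120)
    def f(v):
        s=0
        for r in specs:
            q=np.array([proj(c,(v[0]+r*np.cos(a),v[1]+r*np.sin(a),z)) for a in t],np.float32)
            s-=cv2.remap(G,q[None,:,0],q[None,:,1],cv2.INTER_LINEAR).mean()
        return s
    b=min(((f((x0[0]+i*.001,x0[1]+j*.001)),i,j) for i in range(-10,11) for j in range(-8,9)))
    x=(x0[0]+b[1]*.001,x0[1]+b[2]*.001)
    r=minimize(f,x,method="Nelder-Mead",options=dict(initial_simplex=[x,(x[0]+.001,x[1]),(x[0],x[1]+.001)],xatol=1e-4)); return r.x,r.fun
E
python3 - <<'E'
from fit import *
o=robot.get_obs(); w=eyes.snapshot("wrist"); c=cam(w,o); im=w["color"]
for s in ([.047],[.043],[.047,.043]): print("mouth",s,fit(c,im,(.477,-.151),s,.09,(0,6.28)))
P=o["tool_pos"]
for z in (.169,.1725,.176): print("lid",z,fit(c,im,P[:2],[.0565],z,(-1.3,1.3)), P[:2])
E
```

```text
mouth [0.047] (array([ 0.47653151, -0.15199645]), np.float64(-61.77749252319336))
mouth [0.043] (array([ 0.47705974, -0.15227682]), np.float64(-74.49649810791016))
mouth [0.047, 0.043] (array([ 0.47689934, -0.15225873]), np.float64(-135.72511291503906))
lid 0.169 (array([ 0.37307069, -0.15094495]), np.float64(-70.32649993896484)) [ 0.37523497 -0.14993804]
lid 0.1725 (array([ 0.37333348, -0.15095417]), np.float64(-70.35276794433594)) [ 0.37523497 -0.14993804]
lid 0.176 (array([ 0.37346011, -0.15071461]), np.float64(-69.90658569335938)) [ 0.37523497 -0.14993804]
```

Request:
step_arm --commands '[[[10, 0, 0, 0, 0, 0, 15], [20, 1, 0, 0, 0, 0, 15], [22, 1, 0, 0, 0, 0, 15], [22, 0, 0, 0, 0, 0, 15], [19, 0, 0, 0, 0, 0, 15], [10, 0, 0, 0, 0, 0, 15], [0, 0, 12, 0, 0, 0, 15], [0, 0, 18, 0, 0, 0, 15], [0, 0, 14, 0, 0, 0, 15], [0, 0, 10, 0, 0, 0, 15], [0, 0, 0, 0, 0, 0, 15], [0, 0, 0, 0, 0, 0, 15]]]'

```text
time: 18.92
tool_pos: [0.4783, -0.1522, 0.3453]
ee_rot: [3.141, -0.001, -0.0]
wrist_force: [-0.4, -0.3, -3.3]
width: 0.0258
finger_force: 30.0
```

Request:
step_arm --commands '[[[0, 0, 3, 0, 0, 0, 15], [0, 0, 3, 0, 0, 0, 15], [0, 0, 3, 0, 0, 0, 15], [0, 0, 3, 0, 0, 0, 15], [0, 0, 0, 0, 0, 0, 15]]]'

```text
time: 19.55
tool_pos: [0.4781, -0.1521, 0.3322]
ee_rot: [-3.141, 0.001, -0.0]
wrist_force: [0.6, -0.5, -2.3]
width: 0.0254
finger_force: 30.0
```

Request:
step_arm --commands '[[[0, 0, 3, 0, 0, 0, 15], [0, 0, 2, 0, 0, 0, 15], [0, 0, 2, 0, 0, 0, 15], [0, 0, 0, 0, 0, 0, 15], [0, 0, 0, 0, 0, 0, 15]]]'

```text
time: 20.18
tool_pos: [0.4783, -0.1521, 0.3257]
ee_rot: [-3.142, -0.0, -0.0]
wrist_force: [0.4, -0.1, -3.3]
width: 0.0256
finger_force: 30.0
```

Request:
step_arm --commands '[[[0, 0, 1, 0, 0, 0, 15], [0, 0, 0, 0, 0, 0, 15], [0, 0, 1, 0, 0, 0, 15], [0, 0, 0, 0, 0, 0, 15]]]'

```text
time: 20.68
tool_pos: [0.4783, -0.1521, 0.325]
ee_rot: [3.141, -0.001, -0.0]
wrist_force: [-2.2, 1.5, 7.1]
width: 0.0255
finger_force: 30.0
```

Request:
step_arm --commands '[[[0, 0, 0, 0, 0, 0, 30], [0, 0, 0, 0, 0, 0, 40], [0, 0, 0, 0, 0, 0, 60], [0, 0, 0, 0, 0, 0, 80], [0, 0, 0, 0, 0, 0, 80], [0, 0, -20, 0, 0, 0, 80], [0, 0, 0, 0, 0, 0, 80]]]'

```text
time: 21.55
tool_pos: [0.4786, -0.1523, 0.3452]
ee_rot: [3.14, -0.003, -0.0]
wrist_force: [-0.1, 1.1, 0.1]
width: 0.0802
finger_force: 0.0
```

Run:
```python
from fit import *
o=robot.get_obs(); w=eyes.snapshot("wrist"); c=cam(w,o); P=o["tool_pos"]; print(P,o["ee_rot"],o["width"],o["wrist_force"])
print("disc",[fit(c,w["color"],(.477,-.152),[.0565],z,(-1.4,1.4)) for z in (.096,.099,.102)])
print("knob",[(t["xy"],atz(c,t["xy"],.14)) for t in models.tip_of(w,"knob")[:1]], "axis px",proj(c,[*P[:2],.156]))
save("i.png",w["color"])
```

```text
[ 0.47864452 -0.15228149  0.34524572] [ 3.14020114e+00 -3.44419337e-03 -1.90348115e-04] 0.08022293864971614 [-0.13859646  1.10597366  0.11561063]
disc [(array([ 0.47622366, -0.1527641 ]), np.float64(-74.51138305664062)), (array([ 0.47633936, -0.15294444]), np.float64(-74.17796325683594)), (array([ 0.47639196, -0.1530301 ]), np.float64(-72.73593139648438))]
knob [([487.8, 204.4], array([ 0.50242553, -0.26813842,  0.14      ]))] axis px [321.84118181 245.36302726]
```

View pics/i.png

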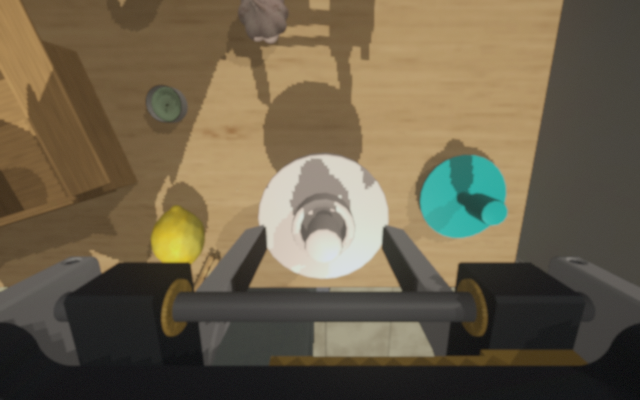

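The lids sit level on the canister, with the disc centred at (324,215). The fitted centre is within 1 mm of the mouth. Next I'll grip the collar.

Request:
step_arm --commands '[[[-1, 0.5, 15, 0, 0, 0, 80], [0, 0, 15, 0, 0, 0, 80], [0, 0, 9, 0, 0, 0, 80], [0, 0, 4, 0, 0, 0, 80], [0, 0, 0, 0, 0, 0, 80], [0, 0, 0, 0, 0, 0, 70], [0, 0, 0, 0, 0, 0, 62], [0, 0, 0, 0, 0, 0, 56], [0, 0, 0, 0, 0, 0, 50], [0, 0, 0, 0, 0, 0, 44], [0, 0, 0, 0, 0, 0, 44], [0, 0, 0, 0, 0, 0, 44]]]'

```text
time: 23.15
tool_pos: [0.4773, -0.1525, 0.3009]
ee_rot: [-3.141, -0.0, -0.0]
wrist_force: [-0.8, 0.8, 1.6]
width: 0.0503
finger_force: 30.0
```

Request:
step_arm --commands '[[[0, 0, -2, 0, 0, 0, 44], [0, 0, -4, 0, 0, 0, 44], [0, 0, -6, 0, 0, 0, 44], [0, 0, -10, 0, 0, 0, 44], [0, 0, -12, 0, 0, 0, 44], [0, 0, -14, 0, 0, 0, 44], [0, 0, -14, 0, 0, 0, 44], [0, 0, -14, 0, 0, 0, 44], [0, 0, -14, 0, 0, 0, 44], [0, 0, -14, 0, 0, 0, 44], [0, 0, -10, 0, 0, 0, 44], [0, 0, -6, 0, 0, 0, 44], [0, 0, 0, 0, 0, 0, 44], [0, 0, 0, 0, 0, 0, 44], [0, 0, 0, 0, 0, 0, 44]]]'

```text
time: 25.02
tool_pos: [0.4772, -0.1526, 0.42]
ee_rot: [-3.141, 0.001, -0.0]
wrist_force: [-0.1, -0.0, -1.8]
width: 0.0496
finger_force: 30.0
```

Run:
```python
from h import *
o=robot.get_obs(); print(o["time"],o["tool_pos"],o["width"],o["finger_force"],o["wrist_force"])
a=eyes.snapshot("side")["color"][60:300,200:500]; b=eyes.snapshot("scene")["color"][80:320,200:500]
save("j.png",cv2.resize(np.hstack([a,b]),(800,320)))
```

```text
25.025 [ 0.47717304 -0.15256513  0.42001099] 0.04958591706586591 29.999267756938934 [-0.11786106 -0.01838736 -1.81683018]
```

View pics/j.png

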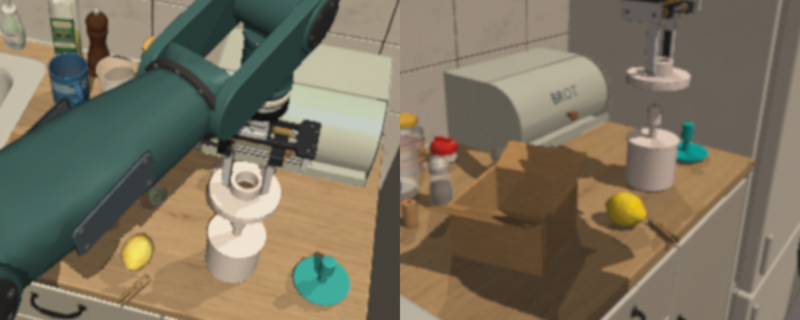

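The outer lid is held about 12 cm up and level, and the inner lid is seated with its knob visible. From this angle the flap angles are unclear, so I'll check them numerically.

Run:
```python
from h import *
o=robot.get_obs(); w=eyes.snapshot("wrist"); g=eyes.snapshot("scene"); c=cam(g,o)
of=dict(tool_pos=[.5402,.16,.3197],ee_rot=[3.14,0,1.8196]); cf=cam(w,of)
oe=dict(tool_pos=[.5622,.0741,.4087],ee_rot=[3.131,.002,1.82]); ce=cam(w,oe)
def W(P,yaw=.28,x=.541,y=.160): return [x+P[0]*np.cos(yaw)-P[1]*np.sin(yaw),y+P[0]*np.sin(yaw)+P[1]*np.cos(yaw),P[2]]
def quad(sg,a): return [W([u,sg*(.072-l*np.cos(a)),.086+l*np.sin(a)]) for u,l in ((-.071,0),(.071,0),(.071,.062),(-.071,.062))]
M={s:[(m["mask"],round(m["confidence"],2)) for m in models.masks_of(g,q)[:2]] for s,q in ((1,"flap_left"),(-1,"flap_right"))}
for sg in (1,-1):
  for m,cf_ in M[sg]:
    ys,xs=np.where(m); print(sg,cf_,xs.min(),xs.max(),ys.min(),ys.max())
  for a in (1.5,1.7,1.9,2.1,2.3,2.5,2.7,2.9,3.0):
    q=np.array([proj(c,k) for k in quad(sg,a)]); im=np.zeros((400,640),np.uint8); cv2.fillConvexPoly(im,q.round().astype(np.int32),1); im=im>0
    iou=[round((im&m).sum()/(im|m).sum(),2) for m,_ in M[sg]]
    v=np.array([proj(cf if sg>0 else ce,k) for k in quad(sg,a)]).round()
    print(sg,a,"scene",q.round().tolist(),iou,"wristview edge",v[2:].tolist())
```

```text
1 0.95 223 303 234 251
1 0.54 369 407 187 223
1 1.5 scene [[306.0, 246.0], [238.0, 231.0], [237.0, 201.0], [306.0, 214.0]] [np.float64(0.0), np.float64(0.0)] wristview edge [[451.0, 137.0], [188.0, 146.0]]
1 1.7 scene [[306.0, 246.0], [238.0, 231.0], [233.0, 204.0], [304.0, 217.0]] [np.float64(0.0), np.float64(0.0)] wristview edge [[452.0, 113.0], [185.0, 122.0]]
1 1.9 scene [[306.0, 246.0], [238.0, 231.0], [230.0, 208.0], [301.0, 222.0]] [np.float64(0.0), np.float64(0.0)] wristview edge [[452.0, 90.0], [184.0, 98.0]]
1 2.1 scene [[306.0, 246.0], [238.0, 231.0], [227.0, 213.0], [298.0, 227.0]] [np.float64(0.0), np.float64(0.0)] wristview edge [[449.0, 69.0], [185.0, 77.0]]
1 2.3 scene [[306.0, 246.0], [238.0, 231.0], [224.0, 219.0], [296.0, 234.0]] [np.float64(0.0), np.float64(0.0)] wristview edge [[445.0, 52.0], [189.0, 60.0]]
1 2.5 scene [[306.0, 246.0], [238.0, 231.0], [222.0, 226.0], [294.0, 241.0]] [np.float64(0.0), np.float64(0.0)] wristview edge [[439.0, 40.0], [194.0, 48.0]]
1 2.7 scene [[306.0, 246.0], [238.0, 231.0], [220.0, 232.0], [293.0, 248.0]] [np.float64(0.34), np.flo
[... 1178 characters left out ...]
0.0)] wristview edge [[396.0, 229.0], [252.0, 234.0]]
-1 2.5 scene [[332.0, 213.0], [272.0, 203.0], [282.0, 180.0], [340.0, 189.0]] [np.float64(0.7), np.float64(0.0)] wristview edge [[393.0, 234.0], [255.0, 238.0]]
-1 2.7 scene [[332.0, 213.0], [272.0, 203.0], [283.0, 183.0], [341.0, 192.0]] [np.float64(0.79), np.float64(0.0)] wristview edge [[390.0, 236.0], [258.0, 240.0]]
-1 2.9 scene [[332.0, 213.0], [272.0, 203.0], [284.0, 187.0], [341.0, 196.0]] [np.float64(0.89), np.float64(0.0)] wristview edge [[388.0, 235.0], [261.0, 239.0]]
-1 3.0 scene [[332.0, 213.0], [272.0, 203.0], [284.0, 189.0], [341.0, 199.0]] [np.float64(0.77), np.float64(0.0)] wristview edge [[386.0, 234.0], [262.0, 238.0]]
```

Both flaps match an angle of about 2.9 rad. Handing in.

```bash
python3 -c "
from bench import robot
print(robot.close_job())"
```

```text
the job is handed in; nothing more can be done
None
```

The job is handed in (no verdict was returned): both flaps are folded open to about 2.9 rad, the inner lid is seated in the canister, and the gripper is holding the outer lid level about 12 cm above it.

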